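# Seat a fired test rod against the stop of a V-groove length gauge

## Robot

A 7-joint arm with a two-finger parallel gripper is mounted at the origin on the work surface. World frame = base frame: x ahead of the robot, y to its left, z up, the work surface at z = 0. Lengths are in m, angles in rad, forces in N, time in s.
With the tool pointing down it reaches from about 0.4 to 0.85 m from the base axis. Payload 10.4 kg.
Tool frame: the origin (TCP) lies at the very end of the fingers, on their centre line; the grasp point (between the pads) lies 19 mm behind it (r.grip_point_offset is the distance from the TCP to the grasp point, in m); x points along the fingers, z is the direction in which the jaws open and shut, and the axes are right-handed (so a half turn about x gives the same grasp; the last joint's range is limited). The gripper opens to 85 mm and grips with 20 to 120 N. Pads are 22 mm wide; open, the fingers measure 114 mm over their backs; the gripper's body (76 mm by 85 mm) begins 54 mm behind the grasp point. The pads swing forward as they close: fully open they stand 13 mm farther back than shut.
Start: joints at [1.2, 0.332, -0.065, 1.46, 0.022, 1.35, -0.088], TCP at [0.213, -0.588, 0.21] pointing down, gripper open.
Joint ranges: [-2.6, 2.6], [-0.5, 2.12], [-1.47, 1.34], [0.16, 2.42], [-1.27, 4.41], [0.06, 2.06], [-2.6, 2.6]. Speed limits (rad/s): [2.22, 2.22, 2.79, 2.79, 3.14, 3.14, 3.14].

## Interface

Orientations are given as a unit quaternion [x, y, z, w].
In Python, from plant import r gives the robot as it stands.
- The arm moves only by the tool play_rows, never from a script. Its arguments are lists of equal length, an entry for each row: "slide": the shift along the tool's x, y, z in cm, a list of three; "yaw": the turn about the tool's x in degrees; "claw": the opening, from 0 (shut) to 1 (fully open). In form: {"slide": [[tx, ty, tz], ...], "yaw": [yaw, ...], "claw": [claw, ...]}. A call has 1 to 8 rows; each row shifts and turns the commanded pose from where the row before left it, along the tool's axes as they then stand; what a row does not reach is not made up. A row lasts 1/8 s, in which the tool goes at most 62.5 mm and 10.7 degrees, less where a joint would pass 70% of its speed; a pose out of reach is approached as far as the arm can. A call is refused whole if a number of a shift passes 6.25 or a number of a turn 10.7, either way. A call with a gripper value outside its range is refused whole. The fingers move at their own pace and stop on an object; the grip force is fixed at half the most. Time passes only in rows, so rows that do not move let the fingers close. It gives the time, the measured TCP pose, the force and the opening at its end, in the units of the state.
- r.sense(): the state, without advancing time (a new reading comes with each control period).
- r.grab_frame(name): name is "scene" or "top" or "wrist"; returns the picture (480x640x3 uint8, red, green, blue); there is no depth.
- r.camera_params(name): a dict with "fx", "fy", "cx", "cy" (pixels), "D" ([k1, k2, p1, p2, k3] as OpenCV has them; the pictures are not rectified), "eye" and "rotation" of the camera in the world; the wrist camera has in their place "T_tool_cam" (4x4, takes a point from camera to tool coordinates, whose origin is the TCP and whose axes are the tool frame's). Camera axes: x right, y up, looking along -z (the intrinsics and any distortion apply to the point x, -y, -z); pixel columns grow to the right and rows downward; lengths in m; the calibration is good to about 2 mm. A picture is of the moment at which its call begins: read the wrist's pose just before it. camera_params takes no time and is no camera call.
- r.hand_in(): hands the job in, once; it reports no verdict.
The state is a dict: "time_s": time; "joint_positions": joint angles; "dq": joint speeds; "joint_torque": joint torques, N m; "ee_pos": TCP position; "tool_rot": TCP orientation; "contact_force": force on the tool from outside, world axes, zero at the start; "ft_torque": the same for the moment, N m; "gripper_width": finger opening in m.
Only numpy, scipy, OpenCV 4.12 (cv2) and the standard library are available. Lean on these libraries where they do the work, as an engineer would, in place of code of your own. Each camera call takes 0.05 s, during which the arm holds its last target. There are 200 camera calls.

## Task

Take the white-ended clay test rod from the wooden rest and lay it in the V-groove of the length gauge, white end towards the steel stop and a couple of centimetres short of it and clear of the red jaw, and let go. Then slide the red jaw by its brass knob so that it pushes the rod along the groove until the rod's white end touches the stop; keep it lightly pressed there for about a second, with only a few newtons because the rod chips, then let go and leave it touching the stop. Leave the other rods and everything else as they are.

Things in the scene. Friction and masses are not known exactly. Their poses are not given: they have to be found in the camera images.
- rod: the rod to measure: fired clay, terracotta-coloured cylinder 20 mm in diameter, about 0.1 kg, glazed white over 42 mm at one end. Origin on its axis, 68 mm from the white end face. Rods shrink unevenly: the plain end lies anywhere from 62 to 78 mm behind the origin (130 to 146 mm in all). x along the rod towards the white end. Its end chips if pressed on the stop with more than 15 N
- rod_blue: a like rod with a blue end, about 142 mm long; leave it lying on the rest. Origin at its middle, x along it
- rod_green: a like rod with a green end, about 138 mm long; leave it lying on the rest. Origin at its middle, x along it
- rest: fixed wooden rest, board 135 x 190 mm, 10 mm thick, with three parallel pairs of V-notched saddles 64 mm apart (tops at 34.5 mm); the rods lie in them in any order, axes 40 mm above the table. Between the saddles of a pair 84 mm are clear down to the board, for the fingers either side of the rod's middle. Origin: centre of underside; x along the rods (white end to +x), z up
- gauge: fixed length gauge: dark wooden base 275 x 85 x 10 mm, on it an aluminium 90-degree V-groove bar 30 mm wide along x, top at 40 mm, groove 8.5 mm deep; a rod in it has its axis 45.6 mm above the table. The bar is cut away from 56 to 118 mm before the stop's face, for the fingers. Stop at the +x end, red jaw on the rear part. Origin: centre of underside; x along the groove to the stop
- stop: steel end stop of the gauge, a plate 44 mm wide, 62 mm high above the table, 14 mm thick. Origin: the point of its face (the face looks along -x of the gauge) that the rod's axis meets, 110 mm along +x from the gauge's origin and 45.6 mm above the table; x axis along the groove, into the stop; z up
- jaw_knob (a point): on the brass knob of the red sliding jaw: an upright round post 20 mm in diameter from 63.5 to 103.5 mm above the table, this point on its axis at 85 mm, the height to grip. The jaw's flat pushing face is 12 mm ahead of the knob's axis, towards the stop; the jaw is 44 mm wide, its body's top at 63.5 mm. x axis along the groove towards the stop
- jaw: the red jaw, sliding along the groove. Origin at table height under its flat pushing face, on the groove's centre line; x axis towards the stop. Travels 100 mm: fully drawn back its face is 210 mm before the stop's face; it starts 0 to 20 mm ahead of that. It slides against a dry friction of about 2.5 N, stays where it is left, has no spring
- bowl: bystander: loose blue bowl, 120 mm wide, 55 mm high; origin under its centre
- vase: bystander: loose dark vase, 76 mm wide, 115 mm high; origin under its centre
- brush: bystander: loose brush lying on the table
- mug: bystander: loose terracotta mug, 76 mm wide, 85 mm high; origin under its centre
Mind the look-alikes: they are no part of the job. Leave any turquoise look-alike of the rod alone.

How it is judged:
By the outcome, as a careful person would: the job done as asked, in the order asked, and still so for the second after the job is handed in, with the robot touching nothing.
It also fails if it takes over 72 s, if anything falls off the work surface, if the arm or the gripper's body presses on something with over 40 N, if the wrist force passes 120 N, or if a joint passes its speed limit or range.

## Working session

There is one attempt and no reset: what is moved stays moved. The work goes in short steps, Python scripts to look and compute and a tool call to move; the robot and the scene stay as the last step left them, time stands still between calls to the robot, and variables do not carry over. Pictures are saved under pics/ and viewed, about 8 in all and at most 12, crops included, and the job is handed in when it is done.

Besides the shell and the picture viewer there is one more tool, called by a JSON object that holds its "fn" and its "kwargs". play_rows: Moves the arm, as the interface text tells. Its arguments: {"type":"object","properties":{"slide":{"type":"array","items":{"type":"array","items":{"type":"number"}}},"yaw":{"type":"array","items":{"type":"number"}},"claw":{"type":"array","items":{"type":"number"}}},"required":["slide","yaw","claw"]}

```bash
mkdir -p pics; cat > h.py <<'E'
import numpy as np, cv2
from scipy.spatial.transform import Rotation as R
from plant import r
def cam(name, s=None):
    p=r.camera_params(name)
    K=np.array([[p['fx'],0,p['cx']],[0,p['fy'],p['cy']],[0,0,1.]]);D=np.array(p['D'],float)
    if name=='wrist':
        T=np.eye(4);T[:3,:3]=R.from_quat(s['tool_rot']).as_matrix();T[:3,3]=s['ee_pos']
        T=T@np.array(p['T_tool_cam']);M,e=T[:3,:3],T[:3,3]
    else:
        M=np.array(p['rotation'])
        M=R.from_quat(M).as_matrix() if M.size==4 else M
        e=np.array(p['eye'])
    return K,D,M,e
def pix2w(c,uv,z):
    K,D,M,e=c
    n=cv2.undistortPoints(np.array(uv,float).reshape(-1,1,2),K,D).reshape(-1,2)
    d=np.c_[n[:,0],-n[:,1],-np.ones(len(n))]@M.T
    return e+d*((np.broadcast_to(z,len(n))-e[2])/d[:,2])[:,None]
def w2pix(c,P):
    K,D,M,e=c
    q=(np.atleast_2d(P)-e)@M; q=q*[1,-1,-1]
    return cv2.projectPoints(q,np.zeros(3),np.zeros(3),K,D)[0].reshape(-1,2)
def shot(name,fn):
    s=r.sense();im=r.grab_frame(name);cv2.imwrite('pics/'+fn,im[:,:,::-1]);return s,im
E
python3 - <<'E'
from h import *
s,a=shot('top','top0.png');_,b=shot('scene','scene0.png')
print(s)
for n in('top','scene'):print(r.camera_params(n))
E
```

```text
{'time_s': 0.0, 'joint_positions': array([ 1.2004077 ,  0.33286012, -0.06470692,  1.46096447,  0.02157283,
        1.34985135, -0.08849499]), 'dq': array([ 0.00028966,  0.00059641, -0.00107748,  0.00019121, -0.00125932,
        0.00161418,  0.00041123]), 'joint_torque': array([ 1.13879457e-04, -6.25450158e+01,  4.91077895e-02, -3.91609383e+01,
        1.62689248e-02,  9.77842952e-03, -4.13823318e-05]), 'ee_pos': array([ 0.21288326, -0.5872016 ,  0.20911223]), 'tool_rot': array([ 0.40621342,  0.57938331, -0.40566993,  0.57856507]), 'contact_force': array([-0.24390338, -0.27584043, -0.61802068]), 'ft_torque': array([ 0.01489432, -0.02518788, -0.01741529]), 'gripper_width': 0.08569139459725801}
{'fx': 465.37561006838945, 'fy': 465.37561006838945, 'cx': 319.3641578557532, 'cy': 237.35868646698233, 'D': array([-0.11779073,  0.        ,  0.        ,  0.        ,  0.        ]), 'eye': array([0.326101  , 0.00523052, 1.38126515]), 'rotation': array([-0.07531586,  0.07697301,  0.71341893, -0.69241325])}
{'fx': 550.5597414243157, 'fy': 550.5597414243157, 'cx': 322.3551326935072, 'cy': 228.33447123130983, 'D': array([0.05365809, 0.        , 0.        , 0.        , 0.        ]), 'eye': array([ 1.39185283, -0.54225208,  0.94564442]), 'rotation': array([0.36111558, 0.19766111, 0.41638125, 0.81064929])}
```

View pics/top0.png

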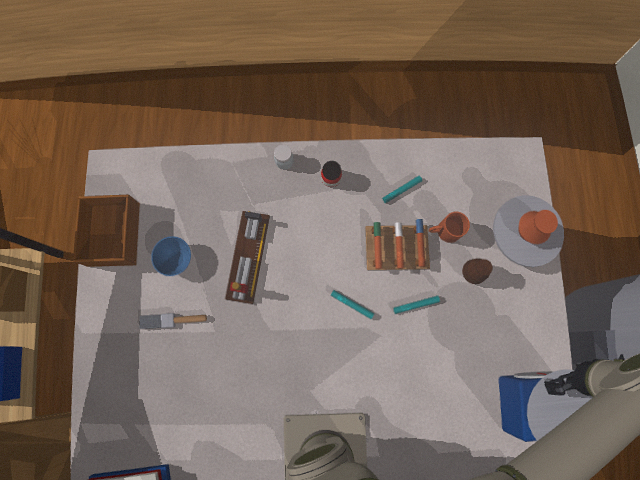

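View pics/scene0.png

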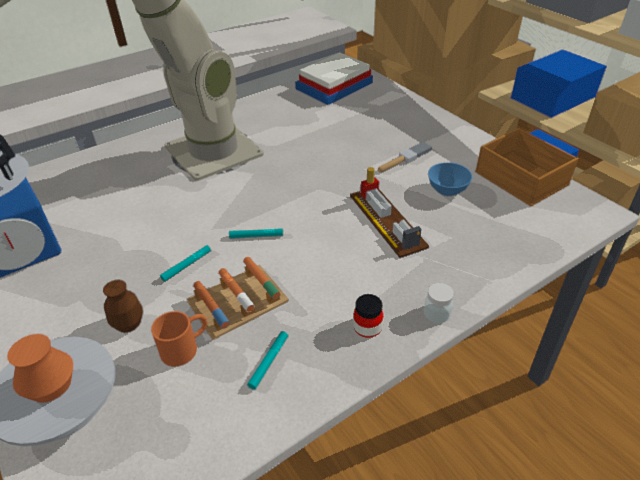

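Top view: the wanted rod is the white-ended one in the middle of the rest, about (398,245). It could be confused with the green rod (377,245), the blue rod (420,243) or the turquoise sticks (403,189), (353,304) and (417,304). The gauge runs from about (240,298), the jaw end, to (256,214), the stop end. Next is one close crop to confirm the choice and measure.

```bash
python3 - <<'E'
from h import *
im=cv2.imread('pics/top0.png')
a=cv2.resize(im[205:305,205:285],None,fx=5,fy=5,interpolation=cv2.INTER_CUBIC)
b=cv2.resize(im[205:305,355:435],None,fx=5,fy=5,interpolation=cv2.INTER_CUBIC)
cv2.imwrite('pics/crop0.png',np.hstack([a,b]))
c=cam('top')
print(pix2w(c,[(398,224),(400,267)],.04).round(3), pix2w(c,[(256,214),(240,298)],.04).round(3))
E
```

```text
[[ 0.654 -0.238  0.04 ]
 [ 0.524 -0.235  0.04 ]] [[0.697 0.185 0.04 ]
 [0.448 0.232 0.04 ]]
```

View pics/crop0.png

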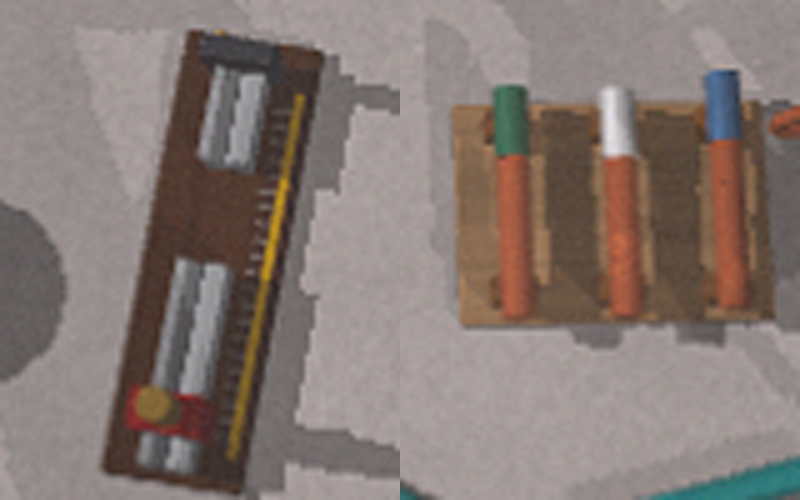

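The crop confirms it: the white rod is in the middle, from about (398.6,222.6) to (400,268). The stop is at the top of the gauge and the red jaw with its knob is near (236,286).

```bash
cat >> h.py <<'E'
def plan(s,target,ydir):
    """needed shift in tool axes (cm) and yaw (deg); ydir: world dir for tool y (either sign)"""
    Rt=R.from_quat(s['tool_rot']).as_matrix()
    d=Rt.T@(np.array(target)-s['ee_pos'])*100
    v=Rt.T@np.array([ydir[0],ydir[1],0]); a=np.degrees(np.arctan2(v[2],v[1]))
    a=(a+90)%180-90
    print('tool axes (cols)\n',Rt.round(3),'\nshift cm',d.round(2),'yaw',a.round(2))
E
python3 - <<'E'
from h import *
c=cam('top')
f=lambda L:[(205+x/5-.4,205+y/5-.4) for x,y in L]
B=pix2w(c,f([(190,32),(322,52),(105,470),(242,492)]),.01)
print(B.round(3)); 
cen=B.mean(0);ax=(B[0]+B[1]-B[2]-B[3]);print('gauge',cen,np.degrees(np.arctan2(ax[1],ax[0])),np.linalg.norm(ax)/2,'w',np.linalg.norm(B[0]-B[1]))
print('knob',pix2w(c,f([(155,405)]),.1035))
g=lambda L:[(355+(x-400)/5-.4,205+y/5-.4) for x,y in L]
P=pix2w(c,g([(617,88),(625,317)]),.045);print('rod',P)
ax=P[0]-P[1];print(np.degrees(np.arctan2(ax[1],ax[0])),np.linalg.norm(ax))
u=ax/np.linalg.norm(ax)
print(r.camera_params('wrist'))
s=r.sense();mid=P.mean(0)
plan(s,[mid[0],mid[1],.20],u[:2])
E
```

```text
[[0.716 0.23  0.01 ]
 [0.701 0.149 0.01 ]
 [0.45  0.28  0.01 ]
 [0.435 0.198 0.01 ]]
gauge [0.57557257 0.21436603 0.01      ] -10.494706508151555 0.2708292099658894 w 0.08255923086324565
knob [[0.47666675 0.23337428 0.1035    ]]
rod [[ 0.6580106  -0.23720836  0.045     ]
 [ 0.52072733 -0.23290703  0.045     ]]
-1.7945951547977643 0.13735062890627228
{'fx': 382.0326925529213, 'fy': 382.0326925529213, 'cx': 320.810914476322, 'cy': 244.59897120967403, 'D': array([-0.03629237,  0.        ,  0.        ,  0.        ,  0.        ]), 'T_tool_cam': array([[ 1.67476849e-03,  2.68662928e-01, -9.63232800e-01,
        -1.63532309e-01],
       [-2.48023689e-04,  9.63234232e-01,  2.68662897e-01,
         6.68509823e-02],
       [ 9.99998567e-01, -2.11043602e-04,  1.67982911e-03,
         7.46572946e-04],
       [ 0.00000000e+00,  0.00000000e+00,  0.00000000e+00,
         1.00000000e+00]])}
tool axes (cols)
 [[-0.     0.94   0.341]
 [ 0.001  0.341 -0.94 ]
 [-1.    -0.    -0.001]] 
shift cm [  0.94  47.4  -20.28] yaw 21.72
```

{"fn": "play_rows", "kwargs": {"slide": [[0,0,0],[0,0,0],[0,4,-4],[0,4,-4],[0,4,-4],[0,4,-4],[0,4,-4],[0,4,-4]], "yaw": [10.5,10.5,0.7,0,0,0,0,0], "claw": [0.55,0.55,0.55,0.55,0.55,0.55,0.55,0.55]}}

```text
time_s: 1.1
ee_pos: [0.4608, -0.3532, 0.2097]
tool_rot: [-0.508, -0.492, 0.508, -0.492]
contact_force: [0.8, 0.0, -0.6]
gripper_width: 0.0468
```

{"fn": "play_rows", "kwargs": {"slide": [[0,4,-4],[0,4,-4],[0,4.5,-4.4],[0,0,0],[0,0,0]], "yaw": [0,0,0,0,0], "claw": [0.55,0.55,0.55,0.55,0.55]}}

```text
time_s: 1.72
ee_pos: [0.588, -0.2351, 0.2093]
tool_rot: [-0.507, -0.492, 0.508, -0.492]
contact_force: [0.1, 0.0, -0.1]
gripper_width: 0.0471
```

```bash
python3 - <<'E'
from h import *
s,a=shot('wrist','w1.png')
print(s['time_s'],s['ee_pos'],s['joint_positions'].round(2),s['gripper_width'])
plan(s,[.589,-.235,.2],(1,-.0313))
E
```

```text
1.725 [ 0.58797388 -0.235114    0.20933846] [ 0.54  0.37 -0.3   1.42  0.11  1.37 -1.37] 0.04707390441544617
tool axes (cols)
 [[-0.001  1.    -0.031]
 [-0.    -0.031 -1.   ]
 [-1.    -0.001  0.   ]] 
shift cm [ 0.93  0.1  -0.01] yaw 0.03
```

View pics/w1.png

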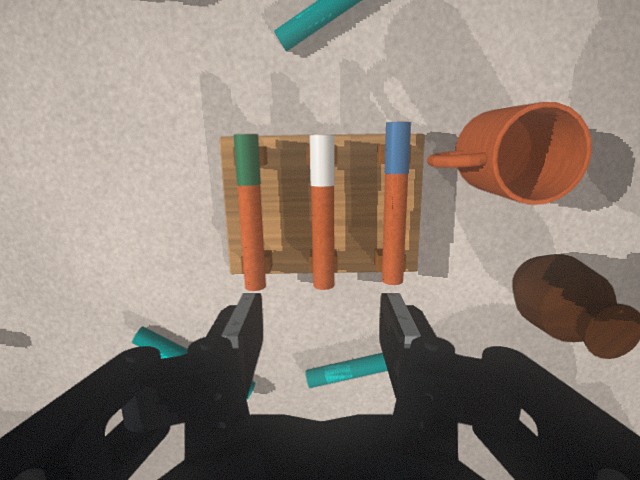

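The wrist view shows the white rod from (322,135) to (324,288), its white/clay border at about (322,185), with green at left and blue at right. I'll measure axis and border by segmentation.

```bash
python3 - <<'E'
from h import *
s=r.sense(); c=cam('wrist',s)
im=cv2.imread('pics/w1.png');hsv=cv2.cvtColor(im,cv2.COLOR_BGR2HSV)
m=(((hsv[...,0]<12)&(hsv[...,1]>150)&(hsv[...,2]>100)))
w=((hsv[...,1]<40)&(hsv[...,2]>150))
C=[]
for v in range(140,284,6):
    k=(w if v<183 else m)[v,305:342]; x=np.where(k)[0]
    C.append((305+x.min(),305+x.max(),v)); 
C=np.array(C,float); print(C[::3].tolist())
print('border col322 H:',[(v,hsv[v,322].tolist()) for v in range(181,190)])
P=pix2w(c,np.c_[(C[:,0]+C[:,1])/2,C[:,2]],.04)   # silhouettes centre ~ axis plane
q=np.polyfit(P[:,0],P[:,1],1);print('axis slope deg',np.degrees(np.arctan(q[0])))
b=pix2w(c,[(322,186)],.05);e=pix2w(c,[(324,290),(322,134.5)],.045);print('border',b,'ends',e)
u=np.array([np.cos(np.arctan(q[0])),np.sin(np.arctan(q[0]))])
x=b[0,0]-.026*u[0];o=[x,np.polyval(q,x)];print('origin',o)
plan(s,[o[0],o[1],.021],u)
E
```

```text
[[310.0, 330.0, 140.0], [310.0, 332.0, 158.0], [310.0, 331.0, 176.0], [311.0, 332.0, 194.0], [312.0, 333.0, 212.0], [312.0, 333.0, 230.0], [312.0, 333.0, 248.0], [313.0, 332.0, 266.0]]
border col322 H: [(181, [15, 11, 227]), (182, [23, 9, 226]), (183, [12, 11, 228]), (184, [30, 9, 226]), (185, [24, 6, 229]), (186, [12, 69, 212]), (187, [9, 146, 184]), (188, [9, 179, 177]), (189, [9, 171, 191])]
axis slope deg -0.8566895409896073
border [[ 0.6155009  -0.23868411  0.05      ]] ends [[ 0.51927077 -0.23747694  0.045     ]
 [ 0.65740742 -0.2400313   0.045     ]]
origin [np.float64(0.5895038023955416), np.float64(-0.23789908686250857)]
tool axes (cols)
 [[-0.001  0.999 -0.032]
 [-0.001 -0.032 -0.999]
 [-1.    -0.001  0.001]] 
shift cm [18.86  0.22  0.17] yaw -1.0
```

{"fn": "play_rows", "kwargs": {"slide": [[0,0.2,0.2],[4,0,0],[4,0,0],[4,0,0],[3,0,0],[2,0,0],[1.8,0,0],[0,0,0]], "yaw": [-1,0,0,0,0,0,0,0], "claw": [0.55,0.55,0.55,0.55,0.55,0.55,0.55,0.55]}}

```text
time_s: 2.78
ee_pos: [0.5896, -0.237, 0.021]
tool_rot: [-0.503, -0.497, 0.504, -0.496]
contact_force: [-0.5, -0.0, -1.4]
gripper_width: 0.0473
```

{"fn": "play_rows", "kwargs": {"slide": [[0,0,0],[0,0,0],[0,0,0],[0,0,0],[0,0,0],[0,0,0]], "yaw": [0,0,0,0,0,0], "claw": [0,0,0,0,0,0]}}

```text
time_s: 3.52
ee_pos: [0.5911, -0.2369, 0.0233]
tool_rot: [0.504, 0.496, -0.503, 0.497]
contact_force: [-1.8, 0.9, 6.7]
gripper_width: 0.0132
```

```bash
python3 - <<'E'
from h import *
s,a=shot('wrist','w2.png')
print({k:np.round(s[k],4) for k in('time_s','ee_pos','contact_force','ft_torque','gripper_width')})
E
```

```text
{'time_s': np.float64(3.525), 'ee_pos': array([ 0.5911, -0.2369,  0.0233]), 'contact_force': array([-1.7595,  0.8982,  6.6572]), 'ft_torque': array([ 0.357 ,  0.2748, -0.0099]), 'gripper_width': np.float64(0.0132)}
```

View pics/w2.png

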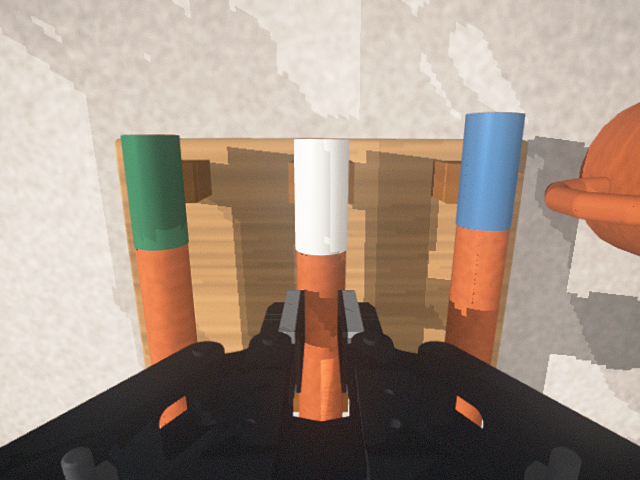

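Gripper width reads only 13 mm on a 20 mm rod, and the tool was pushed up about 2 mm. The pads look to be pinching above the axis, so I'll reopen, go 4 mm deeper and regrip.

{"fn": "play_rows", "kwargs": {"slide": [[0,0,0],[0,0,0],[0,0,0],[0.4,0,0],[0,0,0]], "yaw": [0,0,0,0,0], "claw": [0.55,0.55,0.55,0.55,0.55]}}

```text
time_s: 4.2
ee_pos: [0.5899, -0.2368, 0.0173]
tool_rot: [-0.503, -0.497, 0.504, -0.496]
contact_force: [-0.4, 0.4, 0.1]
gripper_width: 0.0467
```

{"fn": "play_rows", "kwargs": {"slide": [[0,0,0],[0,0,0],[0,0,0],[0,0,0]], "yaw": [0,0,0,0], "claw": [0.3,0.3,0.2,0.2]}}

```text
time_s: 4.7
ee_pos: [0.5903, -0.2368, 0.0182]
tool_rot: [0.503, 0.497, -0.503, 0.497]
contact_force: [-2.2, 1.2, 3.7]
gripper_width: 0.0179
```

{"fn": "play_rows", "kwargs": {"slide": [[0,0,0],[0,0,0],[0,0,0],[0,0,0]], "yaw": [0,0,0,0], "claw": [0,0,0,0]}}

```text
time_s: 5.2
ee_pos: [0.5904, -0.2368, 0.0183]
tool_rot: [0.503, 0.497, -0.503, 0.497]
contact_force: [-3.0, 1.5, 5.5]
gripper_width: 0.0168
```

{"fn": "play_rows", "kwargs": {"slide": [[-0.3,0,0],[-0.7,0,0],[-2,0,0],[-3,0,0],[-4,0,0],[-4,0,0],[0,0,0],[0,0,0]], "yaw": [0,0,0,0,0,0,0,0], "claw": [0,0,0,0,0,0,0,0]}}

```text
time_s: 6.2
ee_pos: [0.5901, -0.2369, 0.1582]
tool_rot: [-0.503, -0.496, 0.503, -0.497]
contact_force: [-0.1, -0.1, -1.3]
gripper_width: 0.0172
```

```bash
python3 - <<'E'
from h import *
s,a=shot('wrist','w3.png')
print({k:np.round(s[k],4) for k in('time_s','ee_pos','contact_force','ft_torque','gripper_width')})
E
```

```text
{'time_s': np.float64(6.2), 'ee_pos': array([ 0.5901, -0.2369,  0.1582]), 'contact_force': array([-0.0562, -0.0901, -1.3415]), 'ft_torque': array([0.0331, 0.0365, 0.0143]), 'gripper_width': np.float64(0.0172)}
```

View pics/w3.png

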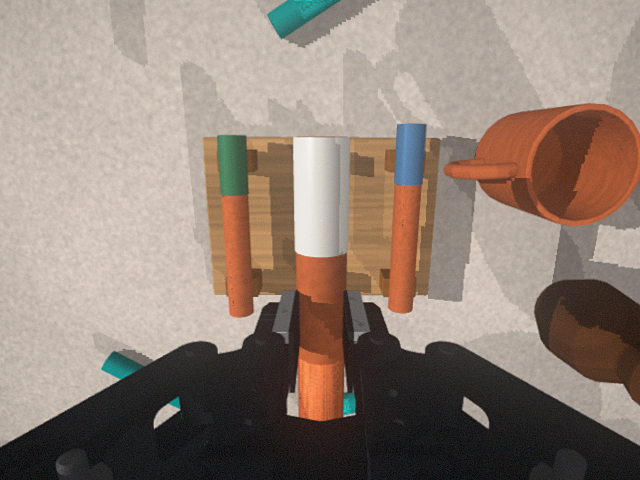

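The rod is held: white end at (321,137), border at (321,255). Green and blue are still in place. Next I'll work out the rod's pose in the hand and move to an observation pose over the gauge.

```bash
python3 - <<'E'
from h import *
s=r.sense()
p=r.camera_params('wrist');T=np.array(p['T_tool_cam'])
K,D,_,_=cam('wrist',s)
def tool(uv,x):
    n=cv2.undistortPoints(np.array(uv,float).reshape(-1,1,2),K,D).reshape(-1,2)
    d=np.c_[n[:,0],-n[:,1],-np.ones(len(n))]@T[:3,:3].T
    return T[:3,3]+d*((x-T[0,3])/d[:,0])[:,None]
im=cv2.imread('pics/w3.png');h=cv2.cvtColor(im,cv2.COLOR_BGR2HSV)
print([(v,h[v,315].tolist()) for v in list(range(133,142))+list(range(251,260))])
# rod edges per row
for v in (150,180,210,240,270):
    row=h[v].astype(int)
    k=np.where((row[280:365,1]<50)&(row[280:365,2]>120) if v<250 else (row[280:365,0]<12)&(row[280:365,1]>150))[0]+280
    print(v,k.min(),k.max())
print('border',tool([(321,255)],-.0317),'end top',tool([(321,136)],-.0317),'end mid',tool([(321,136)],-.0217))
plan(s,[.576,.214,.2],(np.cos(np.radians(-10.5)),np.sin(np.radians(-10.5))))
E
```

```text
[(133, [15, 30, 184]), (134, [15, 28, 181]), (135, [14, 29, 184]), (136, [10, 62, 168]), (137, [11, 36, 205]), (138, [26, 9, 229]), (139, [15, 11, 228]), (140, [23, 10, 226]), (141, [17, 8, 225]), (251, [18, 11, 224]), (252, [17, 10, 225]), (253, [22, 12, 226]), (254, [21, 8, 222]), (255, [20, 7, 227]), (256, [33, 10, 227]), (257, [7, 112, 194]), (258, [8, 170, 186]), (259, [9, 166, 189])]
150 293 349
180 294 348
210 294 347
240 295 347
270 296 345
border [[-0.0317      0.0264373   0.00095977]] end top [[-0.0317      0.06786854  0.00096467]] end mid [[-0.0217      0.06792002  0.00095419]]
tool axes (cols)
 [[-0.001  1.    -0.013]
 [ 0.    -0.013 -1.   ]
 [-1.    -0.001 -0.   ]] 
shift cm [ -4.25  -1.98 -45.06] yaw 9.73
```

{"fn": "play_rows", "kwargs": {"slide": [[-1,0,-2],[-1,0,-5],[-1,0,-6],[-1.2,0,-6],[0,0,-6],[0,0,-6],[0,0,-6],[0,0,-5]], "yaw": [0,0,0,0,0,0,0,0], "claw": [0,0,0,0,0,0,0,0]}}

```text
time_s: 7.25
ee_pos: [0.5944, 0.1872, 0.2002]
tool_rot: [0.503, 0.498, -0.503, 0.497]
contact_force: [0.5, -0.5, -0.9]
gripper_width: 0.0169
```

{"fn": "play_rows", "kwargs": {"slide": [[0,0.3,-3],[0,0,0],[0,0,0],[0,0,0]], "yaw": [5,4.7,0,0], "claw": [0,0,0,0]}}

```text
time_s: 7.75
ee_pos: [0.599, 0.2131, 0.2]
tool_rot: [-0.543, -0.453, 0.543, -0.453]
contact_force: [-0.4, -0.3, -1.3]
gripper_width: 0.0171
```

```bash
python3 - <<'E'
from h import *
s,a=shot('wrist','w4.png')
print({k:np.round(s[k],4) for k in('time_s','ee_pos','contact_force','joint_positions','gripper_width')})
np.savez('w4.npz',ee_pos=s['ee_pos'],tool_rot=s['tool_rot'])
E
```

```text
{'time_s': np.float64(7.75), 'ee_pos': array([0.599 , 0.2131, 0.2   ]), 'contact_force': array([-0.4273, -0.3182, -1.2576]), 'joint_positions': array([-0.0493,  0.4033, -0.4857,  1.4233,  0.1886,  1.3613, -2.2929]), 'gripper_width': np.float64(0.0171)}
```

View pics/w4.png

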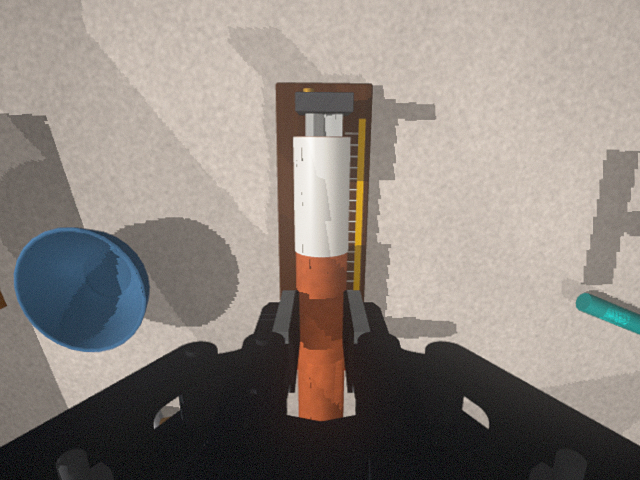

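The wrist view shows the gauge under the rod: stop plate (296–353, 93–113), base edges from x≈277 to 372 and front edge at v≈84. The bowl, at left, is clear. I'll extract the edges.

```bash
python3 - <<'E'
from h import *
s=np.load('w4.npz'); c=cam('wrist',s)
im=cv2.imread('pics/w4.png');g=im.astype(int).sum(2)
print('col310',[(v,int(g[v,310]),int(g[v,340])) for v in range(88,118)])
print('row100',[(u,int(g[100,u])) for u in list(range(291,301))+list(range(348,358))])
E=[]
for v in range(120,281,16):
    row=g[v]; dl=np.diff(row[268:290]).argmin()+268.5; 
    dr=np.diff(row[355:382]); E.append((v,dl,dr.argmax()+355.5))
E=np.array(E);print(E.tolist())
for k in (1,2):
    P=pix2w(c,np.c_[E[:,k],E[:,0]],.01);q=np.polyfit(P[:,0],P[:,1],1);print(np.degrees(np.arctan(q[0])),'y@.6',np.polyval(q,.6),np.abs(np.polyval(q,P[:,0])-P[:,1]).max())
print(pix2w(c,[(324,84)],.01))
E
```

```text
col310 [(88, 275, 210), (89, 284, 232), (90, 289, 216), (91, 283, 208), (92, 234, 217), (93, 281, 257), (94, 259, 276), (95, 259, 265), (96, 254, 269), (97, 263, 265), (98, 267, 257), (99, 269, 250), (100, 253, 266), (101, 255, 250), (102, 256, 259), (103, 261, 261), (104, 258, 258), (105, 264, 267), (106, 259, 269), (107, 271, 259), (108, 270, 268), (109, 253, 256), (110, 248, 271), (111, 217, 210), (112, 203, 163), (113, 400, 279), (114, 572, 459), (115, 556, 574), (116, 549, 554), (117, 558, 559)]
row100 [(291, 220), (292, 218), (293, 223), (294, 219), (295, 249), (296, 270), (297, 245), (298, 266), (299, 254), (300, 257), (348, 266), (349, 268), (350, 260), (351, 267), (352, 256), (353, 202), (354, 201), (355, 194), (356, 215), (357, 215)]
[[120.0, 275.5, 371.5], [136.0, 276.5, 370.5], [152.0, 276.5, 369.5], [168.0, 276.5, 369.5], [184.0, 277.5, 368.5], [200.0, 277.5, 377.5], [216.0, 277.5, 376.5], [232.0, 278.5, 378.5], [248.0, 278.5, 365.5], [264.0, 278.5, 365.5], [280.0, 279.5, 364.5]]
-10.858524540648759 y@.6 0.25328621631653825 0.00039473938806044995
-9.856606133274989 y@.6 0.16482816574845177 0.008324707418371963
[[0.70918515 0.1892751  0.01      ]]
```

```bash
python3 - <<'E'
from h import *
s=np.load('w4.npz'); c=cam('wrist',s)
L=[(120,275.5),(136,276.5),(152,276.5),(168,276.5),(184,277.5),(200,277.5),(216,277.5),(232,278.5),(248,278.5),(264,278.5),(280,279.5)]
Rr=[(120,371.5),(136,370.5),(152,369.5),(168,369.5),(184,368.5),(248,365.5),(264,365.5),(280,364.5)]
F=[]
for A in(L,Rr):
    A=np.array(A);P=pix2w(c,A[:,::-1],.01);q=np.polyfit(P[:,0],P[:,1],1);F.append(q);print(np.degrees(np.arctan(q[0])),np.polyval(q,.6))
q=(F[0]+F[1])/2;th=np.arctan(q[0]);u=np.array([np.cos(th),np.sin(th)]);n=np.array([-u[1],u[0]])
st=pix2w(c,[(323.7,110.7)],.062)[0];print('stop',st,'ang',np.degrees(th))
print('stop offset from base centre line (mm)',1e3*(st[1]-np.polyval(q,st[0]))*np.cos(th))
st2=st[:2]
tcp=st2-.087*u; print('stop px for bar', w2pix(c,[[*(st2-.01*u+.015*n),.04],[*(st2-.01*u-.015*n),.04]]))
print('target tcp',tcp)
plan({'tool_rot':s['tool_rot'],'ee_pos':s['ee_pos']},[*tcp,.08],u)
E
```

```text
-10.858524540648759 0.25328621631653825
-10.939653348178473 0.1675253171768951
stop [0.68423748 0.19439392 0.062     ] ang -10.899094474327262
stop offset from base centre line (mm) 0.2045929221608305
stop px for bar [[304.91354126 125.33148123]
 [341.88128652 125.67799234]]
target tcp [0.59880681 0.21084387]
tool axes (cols)
 [[-0.     0.984 -0.18 ]
 [-0.    -0.18  -0.984]
 [-1.    -0.     0.   ]] 
shift cm [12.    0.02  0.22] yaw 0.52
```

{"fn": "play_rows", "kwargs": {"slide": [[0,0,0.1],[3,0,0],[4,0,0],[4,0,0],[3,0,0],[2,0,0],[0.8,0,0],[0,0,0]], "yaw": [0.5,0,0,0,0,0,0,0], "claw": [0,0,0,0,0,0,0,0]}}

```text
time_s: 8.8
ee_pos: [0.5994, 0.2121, 0.0323]
tool_rot: [0.546, 0.45, -0.545, 0.45]
contact_force: [0.0, 0.1, -0.8]
gripper_width: 0.0172
```

{"fn": "play_rows", "kwargs": {"slide": [[0.3,0,0],[0.2,0,0],[0.2,0,0],[0,0,0]], "yaw": [0,0,0,0], "claw": [0,0,0,0]}}

```text
time_s: 9.3
ee_pos: [0.5991, 0.212, 0.0249]
tool_rot: [-0.545, -0.45, 0.546, -0.45]
contact_force: [-0.1, -0.7, -0.3]
gripper_width: 0.0169
```

{"fn": "play_rows", "kwargs": {"slide": [[0.1,0,0],[0,0,0],[0,0,0]], "yaw": [0,0,0], "claw": [0,0,0]}}

```text
time_s: 9.68
ee_pos: [0.5993, 0.2118, 0.0242]
tool_rot: [0.546, 0.45, -0.546, 0.45]
contact_force: [-2.3, -2.2, 4.8]
gripper_width: 0.017
```

```bash
python3 - <<'E'
from h import *
s,a=shot('wrist','w5.png')
print({k:np.round(s[k],4) for k in('time_s','ee_pos','contact_force','ft_torque','gripper_width')})
E
```

```text
{'time_s': np.float64(9.675), 'ee_pos': array([0.5993, 0.2118, 0.0242]), 'contact_force': array([-2.2972, -2.1792,  4.8486]), 'ft_torque': array([-0.4682,  0.3625,  0.0212]), 'gripper_width': np.float64(0.017)}
```

View pics/w5.png

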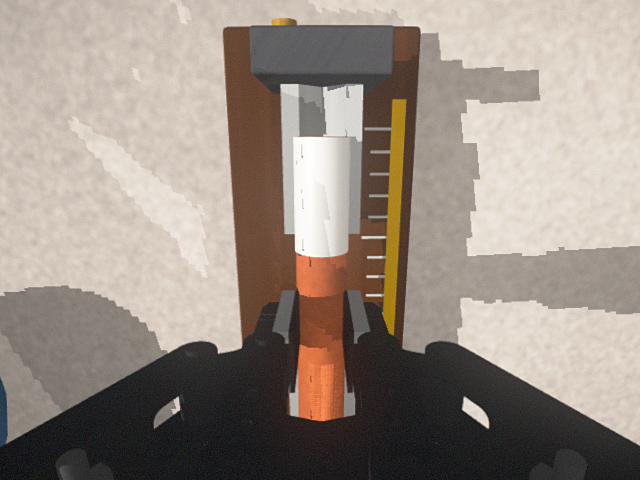

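The rod sits in the groove (rod centre u≈321.5, groove ≈323), its white end at v=137 and the stop face at about v=85. About 5 N of upward contact shows it is seated. I'll release it and rise.

{"fn": "play_rows", "kwargs": {"slide": [[0,0,0.05],[0,0,0],[0,0,0],[0,0,0],[-1,0,0],[-3,0,0],[-5,0,0],[-5,0,0]], "yaw": [0,0,0,0,0,0,0,0], "claw": [0.15,0.3,0.5,0.5,0.5,0.5,0.5,0.5]}}

```text
time_s: 10.72
ee_pos: [0.5989, 0.2116, 0.1661]
tool_rot: [0.546, 0.45, -0.545, 0.45]
contact_force: [1.0, 0.0, 1.0]
gripper_width: 0.0427
```

{"fn": "play_rows", "kwargs": {"slide": [[-4,-5,0],[0,-6,0],[0,-5,0],[0,0,0],[0,0,0]], "yaw": [0,0,0,0,0], "claw": [0.5,0.5,0.5,0.5,0.5]}}

```text
time_s: 11.35
ee_pos: [0.4438, 0.2415, 0.2037]
tool_rot: [0.546, 0.449, -0.545, 0.45]
contact_force: [0.7, -1.3, -0.0]
gripper_width: 0.0426
```

```bash
python3 - <<'E'
from h import *
s,a=shot('wrist','w6.png')
print({k:np.round(s[k],4) for k in('time_s','ee_pos','contact_force','ft_torque','gripper_width','joint_positions')})
np.savez('w6.npz',ee_pos=s['ee_pos'],tool_rot=s['tool_rot'])
E
```

```text
{'time_s': np.float64(11.35), 'ee_pos': array([0.4438, 0.2415, 0.2037]), 'contact_force': array([ 0.7225, -1.3472, -0.0173]), 'ft_torque': array([-0.0121, -0.0269, -0.0473]), 'gripper_width': np.float64(0.0426), 'joint_positions': array([-0.0514,  0.1104, -0.571 ,  1.7562,  0.063 ,  1.2916, -2.3996])}
```

View pics/w6.png

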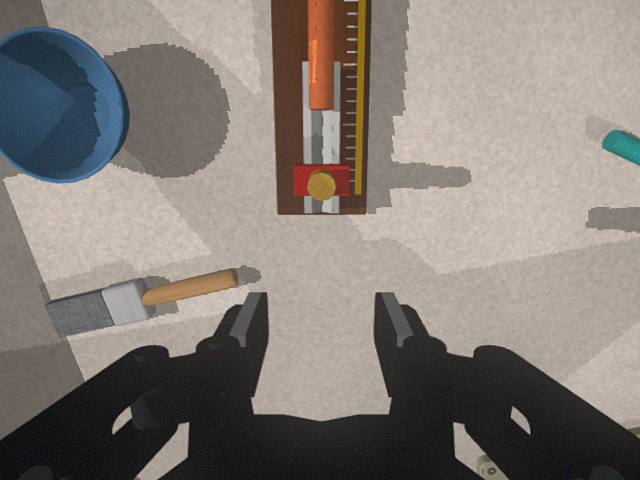

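The rod lies in the groove with its plain end at (321,109). The red jaw is at (294–349, 164–195) with the brass knob top at (321.5,186), clear of the rod. Computing the grasp now.

```bash
python3 - <<'E'
from h import *
s=np.load('w6.npz'); c=cam('wrist',s)
im=cv2.imread('pics/w6.png');h=cv2.cvtColor(im,cv2.COLOR_BGR2HSV)
m=((h[...,0]>15)&(h[...,0]<32)&(h[...,1]>120)).astype(np.uint8);m[:165]=0;m[205:]=0;m[:,:300]=0;m[:,342:]=0
v,u=np.where(m);print(u.min(),u.max(),v.min(),v.max())
k=pix2w(c,[((u.min()+u.max())/2,(v.min()+v.max())/2)],.1035)[0]
f=pix2w(c,[(321.5,164)],.0635)[0];e=pix2w(c,[(321.5,109)],.0456)[0]
st=np.array([.68424,.19439]);th=np.radians(-10.9);U=np.array([np.cos(th),np.sin(th)])
n=np.array([-U[1],U[0]])
for nm,p in(('knob',k),('face',f),('plain end',e)):print(nm,p,'before stop',(st-p[:2])@U,'lat',(p[:2]-st)@n)
plan(s,[k[0],k[1],.066],U)
E
```

```text
307 335 169 200
knob [0.47955948 0.23361844 0.1035    ] before stop 0.20840573643662072 lat -0.00018344782933368787
face [0.49061729 0.23111954 0.0635    ] before stop 0.1970748964861983 lat -0.0005462824178166257
plain end [0.53198757 0.22309158 0.0456    ] before stop 0.15493293809550276 lat -0.0006064704425731946
tool axes (cols)
 [[ 0.002  0.982 -0.191]
 [-0.    -0.191 -0.982]
 [-1.     0.002 -0.   ]] 
shift cm [13.78  3.64  0.1 ] yaw -0.09
```

{"fn": "play_rows", "kwargs": {"slide": [[0,3.6,0],[0,0,0],[3,0,0],[4,0,0],[3,0,0],[2,0,0],[1.6,0,0],[0,0,0]], "yaw": [0,0,0,0,0,0,0,0], "claw": [0.55,0.55,0.55,0.55,0.55,0.55,0.55,0.55]}}

```text
time_s: 12.4
ee_pos: [0.478, 0.2346, 0.066]
tool_rot: [-0.545, -0.45, 0.546, -0.45]
contact_force: [-0.7, 0.0, 0.6]
gripper_width: 0.047
```

{"fn": "play_rows", "kwargs": {"slide": [[0,0,0],[0,0,0],[0,0,0],[0,0,0],[0,0,0],[0,0,0]], "yaw": [0,0,0,0,0,0], "claw": [0.35,0.3,0.25,0.2,0.15,0.15]}}

```text
time_s: 13.15
ee_pos: [0.4788, 0.2346, 0.0677]
tool_rot: [0.546, 0.45, -0.546, 0.45]
contact_force: [-2.2, -3.6, 6.8]
gripper_width: 0.0175
```

{"fn": "play_rows", "kwargs": {"slide": [[-0.15,0,0.1],[0,0,0],[0,0.4,0],[0,0.6,0],[0,0.8,0],[0,0.8,0],[0,0.6,0],[0,0,0]], "yaw": [0,0,0,0,0,0,0,0], "claw": [0.1,0.1,0.1,0.1,0.1,0.1,0.1,0.1]}}

```text
time_s: 14.15
ee_pos: [0.5099, 0.2284, 0.0679]
tool_rot: [0.546, 0.45, -0.545, 0.45]
contact_force: [1.8, 5.8, -10.3]
gripper_width: 0.0173
```

```bash
cat >> h.py <<'E'
def st():
    s=r.sense();st=np.array([.68424,.19439]);th=np.radians(-10.9);U=np.array([np.cos(th),np.sin(th)]);n=np.array([-U[1],U[0]])
    d=s['ee_pos'][:2]-st;f=s['contact_force']
    print('t',s['time_s'],'tcp before stop mm',(-1e3*d@U).round(2),'lat',(1e3*d@n).round(2),'F along',(f[:2]@U).round(2),'lat',(f[:2]@n).round(2),'z',f[2].round(2),'tq',s['ft_torque'].round(2),'w',s['gripper_width'].round(4))
E
python3 -c "from h import *;st()"
```

```text
Traceback (most recent call last):
  File "h.py", line 36, in st
    print('t',s['time_s'],'tcp before stop mm',(-1e3*d@U).round(2),'lat',(1e3*d@n).round(2),'F along',(f[:2]@U).round(2),'lat',(f[:2]@n).round(2),'z',f[2].round(2),'tq',s['ft_torque'].round(2),'w',s['gripper_width'].round(4))
                                                                                                                                                                                                     ^^^^^^^^^^^^^^^^^^^^^^^^
AttributeError: 'float' object has no attribute 'round'
```

{"fn": "play_rows", "kwargs": {"slide": [[0.1,0,-0.06],[0,0,0],[0,0.2,0],[0,0.1,0]], "yaw": [0,0,0,0], "claw": [0.1,0.1,0.1,0.1]}}

```text
time_s: 14.65
ee_pos: [0.5131, 0.2279, 0.0678]
tool_rot: [0.546, 0.45, -0.545, 0.45]
contact_force: [-2.3, 2.0, 3.9]
gripper_width: 0.0171
```

```bash
sed -i "s/s\['gripper_width'\].round(4)/round(s['gripper_width'],4)/" h.py; python3 -c "from h import *;st()"
```

```text
t 14.65 tcp before stop mm 174.39 lat 0.56 F along -2.62 lat 1.57 z 3.93 tq [0.26 0.5  0.02] w 0.0171
```

{"fn": "play_rows", "kwargs": {"slide": [[0,0.2,0],[0,0.2,0],[0,0.2,0],[0,0.2,0],[0,0.2,0],[0,0.2,0],[0,0.2,0],[0,0.2,0]], "yaw": [0,0,0,0,0,0,0,0], "claw": [0.1,0.1,0.1,0.1,0.1,0.1,0.1,0.1]}}

```text
time_s: 15.65
ee_pos: [0.5287, 0.225, 0.0678]
tool_rot: [0.546, 0.45, -0.545, 0.45]
contact_force: [-2.6, 2.4, 6.4]
gripper_width: 0.0174
```

```bash
python3 -c "from h import *;st()"
```

```text
t 15.65 tcp before stop mm 158.5 lat 0.6 F along -3.03 lat 1.88 z 6.42 tq [ 0.25  0.67 -0.01] w 0.0174
```

{"fn": "play_rows", "kwargs": {"slide": [[0,0.1,0],[0,0.1,0],[0,0.1,0],[0,0.1,0],[0,0.1,0]], "yaw": [0,0,0,0,0], "claw": [0.1,0.1,0.1,0.1,0.1]}}

```text
time_s: 16.27
ee_pos: [0.5336, 0.224, 0.0678]
tool_rot: [0.546, 0.45, -0.545, 0.45]
contact_force: [-2.5, 0.8, 6.4]
gripper_width: 0.0172
```

```bash
python3 -c "from h import *;st()"
```

```text
t 16.275 tcp before stop mm 153.51 lat 0.6 F along -2.56 lat 0.31 z 6.36 tq [0.23 0.68 0.05] w 0.0172
```

{"fn": "play_rows", "kwargs": {"slide": [[0,0.1,0],[0,0.1,0],[0,0.05,0],[0,0.05,0]], "yaw": [0,0,0,0], "claw": [0.1,0.1,0.1,0.1]}}

```text
time_s: 16.77
ee_pos: [0.5365, 0.2235, 0.0678]
tool_rot: [0.546, 0.45, -0.545, 0.45]
contact_force: [-2.9, 1.8, 6.6]
gripper_width: 0.0172
```

```bash
python3 - <<'E'
from h import *
st();s,a=shot('wrist','w7.png')
E
```

```text
t 16.775 tcp before stop mm 150.54 lat 0.61 F along -3.17 lat 1.26 z 6.56 tq [0.26 0.65 0.02] w 0.0172
```

View pics/w7.png

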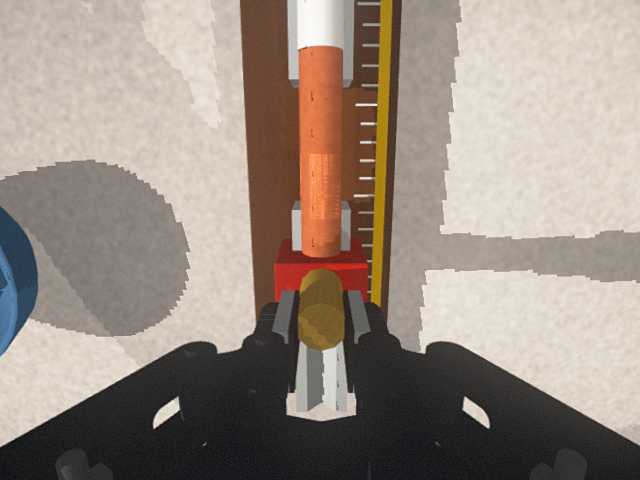

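The wrist view shows the jaw against the rod's plain end (v≈255), with the white border at (320,47). The gap to the stop is worked out from the border.

```bash
python3 - <<'E'
from h import *
s=r.sense();c=cam('wrist',s)
h=cv2.cvtColor(cv2.imread('pics/w7.png'),cv2.COLOR_BGR2HSV)
print([(v,int(h[v,320,1])) for v in range(43,52)])
st0=np.array([.68424,.19439]);th=np.radians(-10.9);U=np.array([np.cos(th),np.sin(th)])
for v in(46,47,48):
  b=pix2w(c,[(320,v)],.0556)[0];print(v,'gap mm',1e3*((st0-b[:2])@U-.042))
b=pix2w(c,[(320,256)],.0556)[0];print('plain',1e3*((st0-b[:2])@U))
E
```

```text
[(43, 4), (44, 3), (45, 59), (46, 154), (47, 168), (48, 164), (49, 158), (50, 168), (51, 162)]
46 gap mm 3.497456380294181
47 gap mm 3.8863921659109333
48 gap mm 4.275716888473162
plain 137.94222255824533
```

{"fn": "play_rows", "kwargs": {"slide": [[0,0.05,0],[0,0.05,0],[0,0.05,0]], "yaw": [0,0,0], "claw": [0.1,0.1,0.1]}}

```text
time_s: 17.2
ee_pos: [0.538, 0.2232, 0.0678]
tool_rot: [0.546, 0.45, -0.545, 0.45]
contact_force: [-3.0, 1.4, 6.0]
gripper_width: 0.0173
```

{"fn": "play_rows", "kwargs": {"slide": [[0,0.05,0],[0,0.05,0]], "yaw": [0,0], "claw": [0.1,0.1]}}

```text
time_s: 17.45
ee_pos: [0.539, 0.2229, 0.0678]
tool_rot: [0.546, 0.45, -0.545, 0.45]
contact_force: [-3.4, 2.0, 6.0]
gripper_width: 0.0174
```

```bash
python3 -c "from h import *;st()"
```

```text
t 17.45 tcp before stop mm 148.01 lat 0.58 F along -3.71 lat 1.34 z 5.98 tq [0.29 0.66 0.06] w 0.0174
```

{"fn": "play_rows", "kwargs": {"slide": [[0,0.05,0],[0,0,0]], "yaw": [0,0], "claw": [0.1,0.1]}}

```text
time_s: 17.7
ee_pos: [0.5392, 0.2229, 0.0677]
tool_rot: [-0.545, -0.45, 0.546, -0.45]
contact_force: [-4.8, 2.2, 6.1]
gripper_width: 0.0172
```

```bash
python3 -c "from h import *;st()"
```

```text
t 17.7 tcp before stop mm 147.84 lat 0.6 F along -5.17 lat 1.21 z 6.14 tq [ 0.28  1.   -0.01] w 0.0172
```

{"fn": "play_rows", "kwargs": {"slide": [[0,0.05,0],[0,0,0]], "yaw": [0,0], "claw": [0.1,0.1]}}

```text
time_s: 17.95
ee_pos: [0.5392, 0.2229, 0.0677]
tool_rot: [-0.545, -0.45, 0.546, -0.45]
contact_force: [-6.7, 2.0, 7.7]
gripper_width: 0.0173
```

```bash
python3 -c "from h import *;st()"
```

```text
t 17.95 tcp before stop mm 147.82 lat 0.59 F along -6.94 lat 0.73 z 7.67 tq [0.26 1.48 0.03] w 0.0173
```

The TCP has stalled at 147.8 mm while the force rises from about 3 to 7 N. So the rod is on the stop with roughly 3–4 N. Holding for just over a second.

{"fn": "play_rows", "kwargs": {"slide": [[0,0,0],[0,0,0],[0,0,0],[0,0,0],[0,0,0],[0,0,0],[0,0,0],[0,0,0]], "yaw": [0,0,0,0,0,0,0,0], "claw": [0.1,0.1,0.1,0.1,0.1,0.1,0.1,0.1]}}

```text
time_s: 18.95
ee_pos: [0.5392, 0.2229, 0.0678]
tool_rot: [-0.545, -0.45, 0.546, -0.45]
contact_force: [-6.5, 1.1, 8.0]
gripper_width: 0.0177
```

```bash
python3 -c "from h import *;st()"
```

```text
t 18.95 tcp before stop mm 147.81 lat 0.57 F along -6.56 lat -0.09 z 8.01 tq [0.24 1.44 0.05] w 0.0177
```

{"fn": "play_rows", "kwargs": {"slide": [[0,0,0],[0,0,0],[0,0,0],[0,0,0],[0,0,0]], "yaw": [0,0,0,0,0], "claw": [0.2,0.25,0.35,0.5,0.55]}}

```text
time_s: 19.58
ee_pos: [0.5399, 0.2224, 0.0674]
tool_rot: [-0.546, -0.45, 0.546, -0.45]
contact_force: [-0.1, -0.1, 0.1]
gripper_width: 0.047
```

{"fn": "play_rows", "kwargs": {"slide": [[-1,0,0],[-2,0,0],[-4,0,0],[-5,0,0],[-3,4,0],[0,5,0],[0,0,0],[0,0,0]], "yaw": [0,0,0,0,0,0,0,0], "claw": [0.55,0.55,0.55,0.55,0.55,0.55,0.55,0.55]}}

```text
time_s: 20.58
ee_pos: [0.6277, 0.2061, 0.2183]
tool_rot: [0.546, 0.45, -0.545, 0.45]
contact_force: [0.4, 0.9, 0.3]
gripper_width: 0.0469
```

```bash
python3 - <<'E'
from h import *
st();s,a=shot('wrist','w8.png')
E
```

```text
t 20.575 tcp before stop mm 57.7 lat 0.82 F along 0.2 lat 0.95 z 0.32 tq [0.04 0.   0.04] w 0.0469
```

View pics/w8.png

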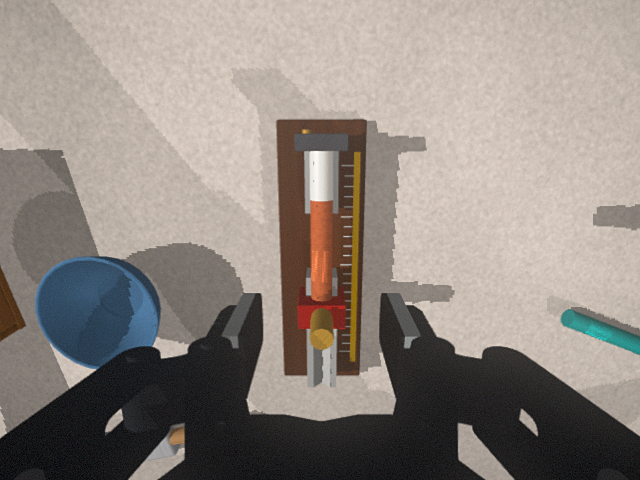

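```bash
python3 - <<'E'
import cv2
im=cv2.imread('pics/w8.png');cv2.imwrite('pics/c8.png',cv2.resize(im[115:215,270:370],None,fx=6,fy=6,interpolation=cv2.INTER_NEAREST))
E
```

```text
(no output)
```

View pics/c8.png

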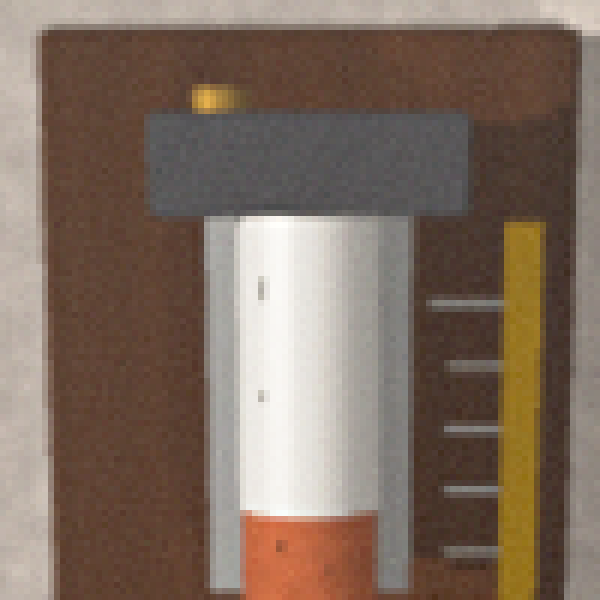

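The white end meets the stop face with no visible gap (crop v≈215, i.e. frame row 151). The gripper is free and clear, so I'm handing in.

```bash
python3 -c "
from plant import r
print(r.hand_in(), r.sense()['time_s'])"
```

```text
the job is handed in; nothing more can be done
the job is handed in; nothing more can be done
```

I laid the white-ended rod in the V-groove about 19 mm short of the stop and clear of the red jaw, and let go. I then pushed it to the stop with the jaw, gripping the brass knob, and handed in shortly after 20.6 s on the robot's clock.

- **Pressing:** the tool stopped moving while the wrist force rose from about 3 N (sliding friction) to about 6.5–7 N. That puts roughly 3.5–4 N on the rod end. I held it just over 1 s, then opened the gripper and moved clear.
- **Last checks:** the final close-up shows no visible gap between the white end and the stop. Contact force is near zero, and the jaw stayed where I left it behind the rod. The bowl and brush were not touched. The other two rods were still in place when last seen, just after I lifted the white one; I did not photograph the rest again.
- **Things that disagreed:**
  - My first grip on the rod read only 13 mm wide, so I regripped 4 mm deeper.
  - The gripper read about 17 mm on the 20 mm rod and knob throughout, but both were held firmly.
  - The wrist camera was about 1 mm off sideways, and I corrected for it when placing the rod and gripping the knob.
  - While I was sliding the jaw, the tool pulled on it with up to about 10 N vertically for a moment, which I then eased.

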